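# Lock a lino printing block into its registration jig

### The job

Get the print jig ready: draw its steel bolt right back, set the printing block that has the tongue into the jig's pocket, pattern up, so that it sits flat and fully home, then push the bolt all the way in over the tongue to lock it. Leave the plain block without a tongue and the two jars where they stand.

Things in the scene. Friction and masses are not known exactly. Their poses are not given: they have to be found in the camera images.
- jig: Fixed wooden jig: board x -62 to 90, y -122 to 46 mm, 8 thick; on it a rim, top 18 mm above the table, round a pocket: 93 x 59 mm rectangle and, at its +x end, a 24 mm long tongue bay (y -25.5 to 5.5). 1.5 mm play per side, 4 mm 45-degree lead-in at the rim. Origin on the table under the rectangle's centre, z up, x towards the bay. Bolt guides (x 40 to 74, y -120 to -46) are 34 mm high.
- pocket (a point): Centre of the pocket rectangle on the pocket's floor, 8 mm above the table; axes as the jig's. The seated block's origin lies here with its axes along these.
- bolt (a joint): Steel bar, 13 mm wide, 23 to 31 mm above the table, sliding along the jig's y at jig x = 57 mm. 0 m = fully in, end at y = +6 mm, barring the whole tongue bay; it opens towards the jig's -y, clears the bay from 0.032 on, stops at 0.060. About 1.5 N of friction; it stays where it is left. It starts in or nearly in.
- bolt_knob (a point): Middle of the bolt's upright round knob, 18 mm in diameter, from 38 to 68 mm above the table; this point is 55 mm above the table, on the knob's axis, at jig x = 57 mm, y = -36 mm minus the bolt's value. Axes as the jig's.
- block: Loose printing block to be seated: wooden body 90 (x) x 56 (y) x 26 mm high, carved brown lino face on top; at the foot of its +x end a 12 mm thick tongue, 24 mm long, 28 mm wide (y -24 to +4 mm). About 0.12 kg. Origin: centre of the body's underside (tongue not counted), z up. Starts flat on the table, pattern up. Seated, its top is 34 mm above the table.
- plain_block: Bystander: a loose block of the same body, 90 x 56 x 26 mm, with no tongue, flat on the table. Origin: centre of its underside. Leave it alone.
- jar_a: Bystander: closed round jar, 60 mm in diameter, 85 mm high, upright beyond the work. Origin: centre of its underside.
- jar_b: Bystander: closed round jar, 60 mm in diameter, 85 mm high, upright to the left of the blocks. Origin: centre of its underside.
Mind the look-alikes: they are no part of the job. Leave any purple or yellow look-alike of the block alone.

How it is judged:
By the outcome, as a careful person would: the job done as asked, in the order asked, and still so for the second after the job is handed in, with the robot touching nothing.
It also fails if it takes over 72 s, if anything falls off the work surface, if the arm or the gripper's body presses on something with over 40 N, if the wrist force passes 120 N, or if a joint passes its speed limit or range.

### The arm

A 7-joint arm with a two-finger parallel gripper is mounted at the origin on the work surface. World frame = base frame: x ahead of the robot, y to its left, z up, the work surface at z = 0. Lengths are in m, angles in rad, forces in N, time in s.
With the tool pointing down it reaches from about 0.35 to 0.775 m from the base axis. Payload 3.1 kg.
Tool frame: the origin (TCP) lies midway between the tips of the shut fingers; the grasp point (between the pads) lies 19 mm behind it (manip.hold_point_z is the z of the grasp point in the tool frame, in m); z points along the fingers, y is the direction in which the jaws open and shut (so a half turn about z gives the same grasp; the last joint's range is limited). The gripper opens to 85 mm and grips with 20 to 120 N. Pads are 22 mm wide; open, the fingers measure 114 mm over their backs; the gripper's body (76 mm by 85 mm) begins 54 mm behind the grasp point. The pads swing forward as they close: fully open they stand 13 mm farther back than shut.
Start: joints at [1.137, 0.311, 0.014, 1.512, -0.004, 1.319, -0.027], TCP at [0.21, -0.508, 0.231] pointing down, gripper open.
Joint ranges: [-2.7, 2.7], [-0.3, 1.91], [-1.27, 1.3], [0.12, 2.57], [-1.44, 4.58], [0.2, 2.03], [-3.05, 3.05]. Speed limits (rad/s): [2.79, 2.79, 3.14, 3.14, 3.14, 3.14, 3.14].

### API

Orientations are given as a unit quaternion [w, x, y, z].
In Python, from station import readout, eyes, manip gives the robot as it stands.
- The arm moves only by the tool apply_moves, never from a script. Its argument "moves" is one flat list of numbers, 7 for each row, row after row: the shift along the world's x, y, z in m, then the turn, a rotation vector about the world's x, y, z in degrees, then the finger opening in m, from 0 to 0.0854. In form: [tx, ty, tz, ax, ay, az, grip, tx, ty, tz, ax, ay, az, grip, ...]. A call has 1 to 10 rows; each row shifts and turns the pose as measured when the row begins; what a row does not reach is not made up. A row lasts 1/8 s, in which the tool goes at most 62.5 mm and 10.7 degrees, less where a joint would pass 70% of its speed; a pose out of reach is approached as far as the arm can. A call with a gripper value outside its range is refused whole. The fingers move at their own pace and stop on an object; the grip force is fixed at half the most. Time passes only in rows, so rows that do not move let the fingers close. It gives the time, the measured TCP pose, the force and the opening at its end, in the units of the state.
- readout.state(): the state, without advancing time (a new reading comes with each control period).
- eyes.get_image(name): name is "scene" or "top"; returns the picture (420x560x3 uint8, red, green, blue); there is no depth.
- eyes.camera_info(name): a dict with "mtx" (3x3 intrinsics, pixels), "origin" and "attitude" of the camera in the world. Camera axes: x right, y down, z forward; pixel columns grow to the right and rows downward; lengths in m; the calibration is good to about 2 mm. A picture is of the moment at which its call begins. camera_info takes no time and is no camera call.
- manip.close_job(): hands the job in, once; it reports no verdict.
The state is a dict: "time": time; "joint_positions": joint angles; "joint_vel": joint speeds; "tau": joint torques, N m; "ee_pos": TCP position; "tool_rot": TCP orientation; "contact_force": force on the tool from outside, world axes, zero at the start; "torque": the same for the moment, N m; "opening": finger opening in m.
Only numpy, scipy, OpenCV 4.12 (cv2) and the standard library are available. Lean on these libraries where they do the work, as an engineer would, in place of code of your own. Each camera call takes 0.05 s, during which the arm holds its last target.

## Working session

There is one attempt and no reset: what is moved stays moved. The work goes in short steps, Python scripts to look and compute and a tool call to move; the robot and the scene stay as the last step left them, time stands still between calls to the robot, and variables do not carry over. Pictures are saved under pics/ and viewed, and the job is handed in when it is done.

Besides the shell and the picture viewer there is one more tool, called after "Emit:" as name(argument=value, ...), one argument or row to a line, values as JSON. apply_moves: Moves the arm, as the interface text tells. Its arguments: {"type":"object","properties":{"moves":{"type":"array"}},"required":["moves"]}

```bash
mkdir -p pics; ls
python3 - <<'E'
from station import readout, eyes, manip
import cv2
for n in("scene","top"):
    im=eyes.get_image(n); cv2.imwrite(f"pics/{n}0.png",im[:,:,::-1]); c=eyes.camera_info(n); print(n,c)
print(readout.state()); print(manip.hold_point_z)
E
```

```text
pics
scene {'mtx': array([[456.21677301,   0.        , 285.67455788],
       [  0.        , 456.21677301, 209.75095305],
       [  0.        ,   0.        ,   1.        ]]), 'origin': array([ 1.11719616, -0.16357197,  0.87907591]), 'attitude': array([-0.24589698,  0.82150728,  0.49033374, -0.15567046])}
top {'mtx': array([[494.57331221,   0.        , 280.74965732],
       [  0.        , 494.57331221, 212.54606796],
       [  0.        ,   0.        ,   1.        ]]), 'origin': array([0.42646824, 0.10982303, 1.08206218]), 'attitude': array([-0.06220828,  0.7061418 , -0.70161245,  0.07234535])}
{'time': 0.1, 'joint_positions': array([ 1.13729755,  0.31166915,  0.01401406,  1.51287123, -0.00436474,
        1.31917888, -0.02721037]), 'joint_vel': array([ 0.00099612, -0.00097291, -0.00023415, -0.00552408, -0.00028693,
       -0.00015466,  0.00165689]), 'tau': array([ 4.36434893e-04, -3.80853510e+01,  1.46390302e-01, -2.31241590e+01,
        1.22717925e-02,  8.11623962e-03, -3.63310576e-06]), 'ee_pos': array([ 0.20976786, -0.50774116,  0.23032716]), 'tool_rot': array([-1.01380428e-03,  9.80867108e-01,  1.94675673e-01, -2.67085178e-04]), 'contact_force': array([0.45673205, 0.32385368, 0.03250048]), 'torque': array([-0.00812248,  0.00293404,  0.00308027]), 'opening': 0.08512274506220371}
-0.0187
```

View pics/scene0.png

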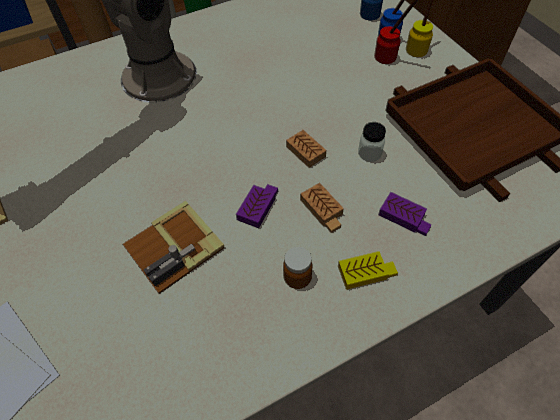

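View pics/top0.png

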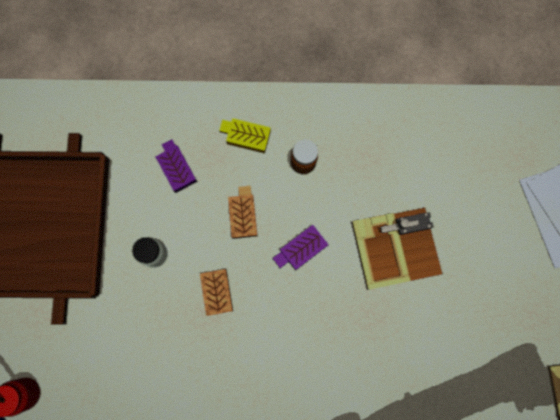

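The tan block with the tongue is at (242,213) in the top view. The plain block is at (216,291), the jig at (397,248) and its bolt at about (408,225). I'll take enlarged crops for accuracy.

```bash
cat > h.py <<'E'
import numpy as np, cv2
from scipy.spatial.transform import Rotation as R
from station import readout, eyes, manip
def rot(q): return R.from_quat([q[1],q[2],q[3],q[0]])
def ray(n,uv,z):
    c=eyes.camera_info(n); uv=np.atleast_2d(np.array(uv,float))
    d=np.c_[uv,np.ones(len(uv))]@np.linalg.inv(c['mtx']).T@rot(c['attitude']).as_matrix().T
    o=c['origin']; return o+d*((z-o[2])/d[:,2])[:,None]
def proj(n,P):
    c=eyes.camera_info(n); p=(np.atleast_2d(P)-c['origin'])@rot(c['attitude']).as_matrix()@c['mtx'].T
    return p[:,:2]/p[:,2:]
def crop(im,x0,y0,x1,y1,s,name):
    cv2.imwrite('pics/'+name,cv2.resize(im[y0:y1,x0:x1],None,fx=s,fy=s,interpolation=cv2.INTER_CUBIC))
def info():
    s=readout.state(); Rm=rot(s['tool_rot']).as_matrix()
    print('t',round(s['time'],2),'tcp',s['ee_pos'].round(4),'z',Rm[:,2].round(3),'yaw_y',np.degrees(np.arctan2(Rm[1,1],Rm[0,1])).round(2),'F',np.round(s['contact_force'],1),'op',round(s['opening'],4),'q7',s['joint_positions'].round(2))
E
python3 - <<'E'
from h import *
t=cv2.imread('pics/top0.png'); s=cv2.imread('pics/scene0.png')
crop(t,340,195,455,300,6,'tj.png'); crop(t,180,170,280,330,3.7,'tb.png'); crop(s,110,190,240,300,6,'sj.png'); 
print(ray('top',[[242,213],[397,248],[216,291]],.02)); info()
hsv=cv2.cvtColor(t,cv2.COLOR_BGR2HSV)
for p in [(242,200),(245,190),(370,230),(380,265),(425,260),(300,40+30),(210,300),(300,250)]: print(p,hsv[p[1],p[0]])
E
```

```text
[[ 0.62974581  0.17968701  0.02      ]
 [ 0.55523432 -0.15705362  0.02      ]
 [ 0.46109625  0.2313635   0.02      ]]
t 0.1 tcp [ 0.2098 -0.5077  0.2303] z [-0.001  0.002 -1.   ] yaw_y -67.55 F [0.5 0.3 0. ] op 0.0851 q7 [ 1.14  0.31  0.01  1.51 -0.    1.32 -0.03]
(242, 200) [ 17 148 140]
(245, 190) [ 17 146 159]
(370, 230) [ 30 103 161]
(380, 265) [ 14 191 120]
(425, 260) [ 14 185 110]
(300, 70) [ 14  61 105]
(210, 300) [ 13 160 113]
(300, 250) [159 131  78]
```

View pics/tj.png

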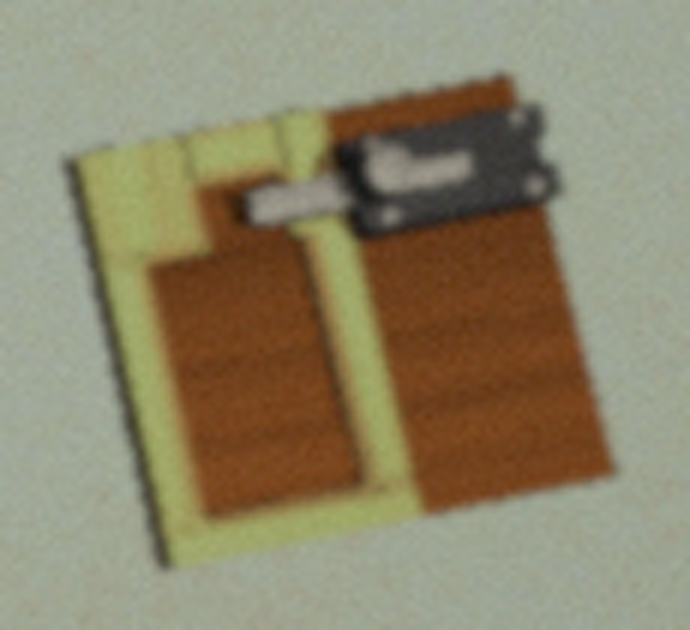

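View pics/tb.png

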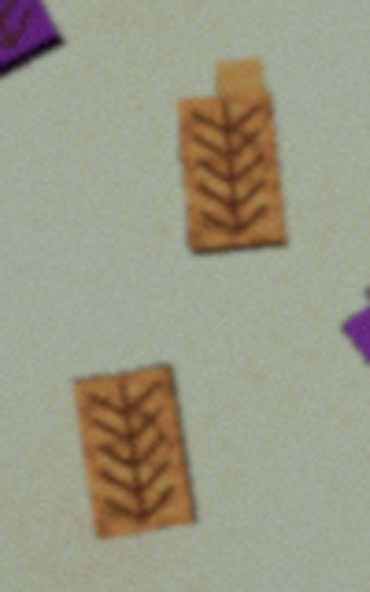

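View pics/sj.png

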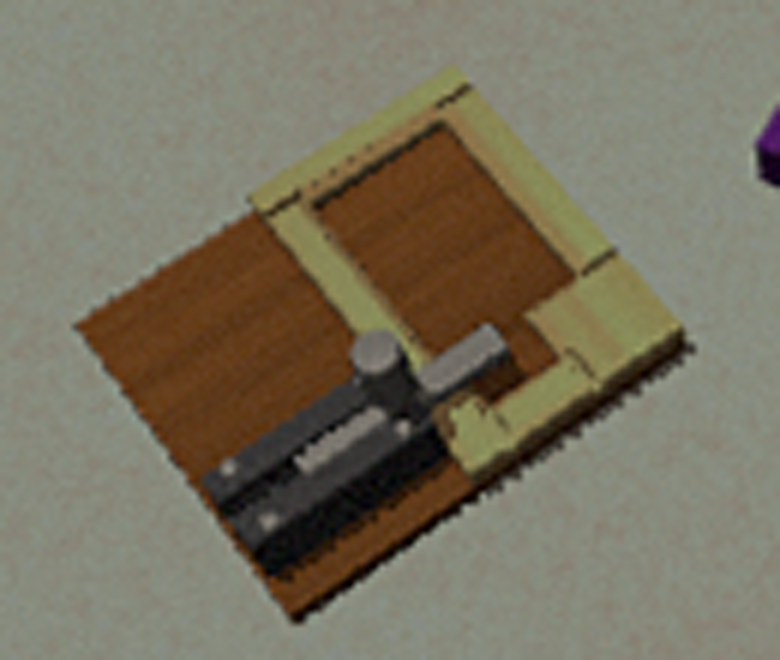

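```bash
cat > fit.py <<'E'
from h import *
def quad(mask,x0,y0,x1,y1,n):
    m=np.zeros_like(mask); m[y0:y1,x0:x1]=mask[y0:y1,x0:x1]
    cs,_=cv2.findContours(m,cv2.RETR_EXTERNAL,cv2.CHAIN_APPROX_NONE)
    c=max(cs,key=cv2.contourArea)
    return c
def rigid(obj,W):
    o=obj[:,:2]-obj[:,:2].mean(0); w=W[:,:2]-W[:,:2].mean(0)
    a=np.arctan2((o[:,0]*w[:,1]-o[:,1]*w[:,0]).sum(),(o*w).sum())
    c,s=np.cos(a),np.sin(a); Rm=np.array([[c,-s],[s,c]])
    t=W[:,:2].mean(0)-Rm@obj[:,:2].mean(0); res=W[:,:2]-(obj[:,:2]@Rm.T+t)
    return t,np.degrees(a),res
def fitpts(n,obj,uv):
    obj=np.array(obj,float)/1000
    W=np.array([ray(n,u,o[2])[0] for u,o in zip(uv,obj)])
    t,a,res=rigid(obj,W); print(n,'t',t.round(4),'yaw',a.round(2),'res mm',(res*1000).round(1).tolist()); return t,a
E
python3 - <<'E'
from fit import *
t=cv2.imread('pics/top0.png');s=cv2.imread('pics/scene0.png')
J=np.array([[90,46,18],[-62,46,18],[90,-122,8],[-62,-122,8]])
tj=np.array([[72,160],[165,565],[512,75],[613,470]])/6+[340,195]-.4
fitpts('top',J,tj)
sj=np.array([[685,325],[455,68],[77,327]])/6+[110,190]-.4
fitpts('scene',J[[0,1,3]],sj)
# pocket rect corners on rim
B=np.array([[45,28,26],[-45,28,26],[-45,-28,26],[45,-28,26],[69,4,12],[69,-24,12]])
tb=np.array([[180,99],[192,252],[286,243],[272,93],[216,62],[263,58]])/3.7+[180,170]-.4
fitpts('top',B,tb)
for n,im,box in(('top',t,(215,180,265,245)),('scene',s,(295,175,350,235))):
    h=cv2.cvtColor(im,cv2.COLOR_BGR2HSV); m=cv2.inRange(h,(5,95,60),(22,255,255))
    m=cv2.morphologyEx(m,cv2.MORPH_CLOSE,np.ones((5,5)))
    c=quad(m,*box,0); print(n,cv2.contourArea(c),cv2.approxPolyDP(c,2.0,True)[:,0].tolist())
crop(s,270,120,355,240,5,'sb.png')
E
```

```text
top t [ 0.5367 -0.1236] yaw 11.76 res mm [[-1.9, 0.1], [1.0, 1.1], [-1.1, -1.4], [2.0, 0.2]]
scene t [ 0.5388 -0.1264] yaw 12.26 res mm [[-0.9, -0.3], [0.9, -0.2], [0.0, 0.5]]
top t [0.6226 0.1785] yaw 6.05 res mm [[1.0, -1.0], [-0.6, -0.8], [-0.8, 0.4], [-0.8, 0.4], [0.7, 0.6], [0.5, 0.3]]
top 1082.5 [[249, 186], [239, 187], [239, 195], [228, 198], [232, 237], [256, 235], [253, 199]]
scene 922.0 [[318, 183], [301, 194], [306, 200], [305, 205], [310, 205], [332, 230], [340, 225], [336, 213], [342, 207]]
```

View pics/sb.png

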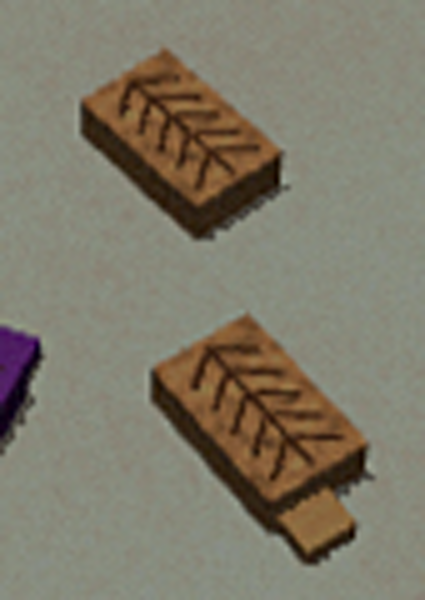

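Run:
```python
from fit import *
B=np.array([[-45,28,26],[-45,-28,26],[45,28,26],[45,-28,26],[69,4,12],[69,-24,12]])
sb=np.array([[248,315],[150,373],[368,445],[272,502],[355,520],[308,553]])/5+[270,120]-.4
fitpts('scene',B,sb)
k=np.array([377,352])/6+[110,190]-.4
p=ray('scene',k,.068)[0]; q=ray('top',np.array([383,165])/6+[340,195]-.4,.068)[0]; print(p,q)
t=np.array([.5378,-.125]); a=np.radians(12); Rm=np.array([[np.cos(a),-np.sin(a)],[np.sin(a),np.cos(a)]])
for x in(p,q): print('knob in jig',(Rm.T@(x[:2]-t))*1000)
be=np.array([[488,328],[510,350]])/6+[110,190]-.4
print('bolt end',[(Rm.T@(x[:2]-t))*1000 for x in ray('scene',be,.031)])
be=np.array([[245,190],[250,222]])/6+[340,195]-.4
print('bolt end',[(Rm.T@(x[:2]-t))*1000 for x in ray('top',be,.031)])
print('knob nominal',t+Rm@[.057,-.036], t+Rm@[.057,-.096])
```

```text
scene t [0.6241 0.177 ] yaw 7.17 res mm [[1.0, 0.4], [1.2, -0.6], [0.9, -0.7], [-0.6, 1.4], [-1.8, -0.4], [-0.6, -0.1]]
[ 0.60474129 -0.16472403  0.068     ] [ 0.60385926 -0.16063183  0.068     ]
knob in jig [ 57.21936807 -52.77384486]
knob in jig [ 57.20742853 -48.58768039]
bolt end [array([ 51.82574854, -12.54246654]), array([ 64.42153862, -11.56141851])]
bolt end [array([62.62991017, -8.45861315]), array([50.9562841 , -7.42303324])]
knob nominal [ 0.60103923 -0.14836235] [ 0.61351394 -0.2070512 ]
```

Emit:
apply_moves(
  moves=[0.044,0.038,0,0,0,-1.2,0.085,0.044,0.038,0,0,0,-1.2,0.085,0.044,0.038,0,0,0,-1.2,0.085,0.044,0.038,0,0,0,-1.2,0.085,0.044,0.038,0,0,0,-1.2,0.085,0.044,0.038,-0.01,0,0,-1.2,0.085,0.044,0.038,-0.01,0,0,-1.2,0.085,0.044,0.038,-0.01,0,0,-1.2,0.085,0.03,0.028,-0.01,0,0,-1,0.085],
)

```text
time: 1.23
ee_pos: [0.5945, -0.1674, 0.1854]
tool_rot: [-0.002, 0.996, 0.093, -0.003]
contact_force: [-0.3, -1.1, 0.8]
opening: 0.085
```

```bash
python3 -c "
from h import *; info()"
```

```text
t 1.23 tcp [ 0.5945 -0.1674  0.1854] z [-0.007  0.003 -1.   ] yaw_y -79.37 F [-0.3 -1.1  0.8] op 0.085 q7 [ 0.38  0.49 -0.2   1.37  0.09  1.3  -1.21]
```

Emit:
apply_moves(
  moves=[0.01,0.005,0,0,0,1.2,0.085,0,0,-0.04,0,0,0,0.085,0,0,-0.04,0,0,0,0.085,0,0,-0.03,0,0,0,0.085,0,0,0,0,0,0,0.085],
)

```text
time: 1.85
ee_pos: [0.604, -0.1627, 0.0709]
tool_rot: [-0.002, 0.994, 0.106, -0.005]
contact_force: [-0.4, 0.5, 0.9]
opening: 0.0851
```

Run:
```python
from h import *
info(); s=eyes.get_image('scene')[:,:,::-1]; t=eyes.get_image('top')[:,:,::-1]
crop(s,100,150,260,300,4,'s1.png'); crop(t,330,130,490,300,4,'t1.png')
```

```text
t 1.85 tcp [ 0.604  -0.1627  0.0709] z [-0.011  0.002 -1.   ] yaw_y -77.83 F [-0.4  0.5  0.9] op 0.0851 q7 [ 0.36  0.61 -0.19  1.48  0.13  1.07 -1.22]
```

View pics/s1.png

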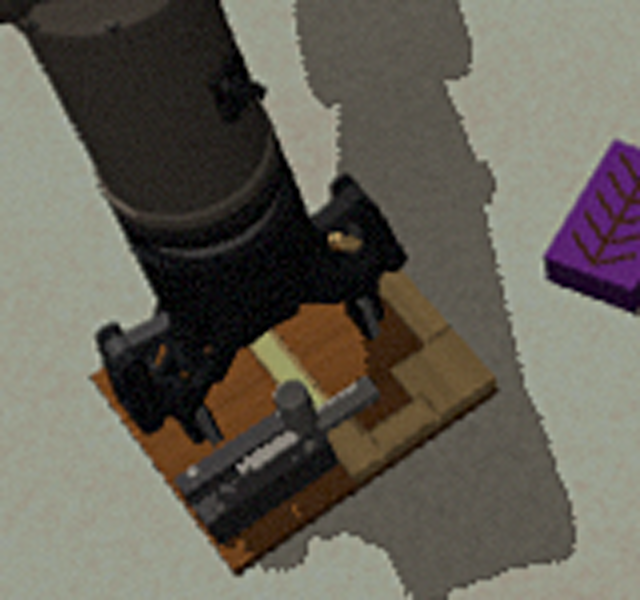

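View pics/t1.png

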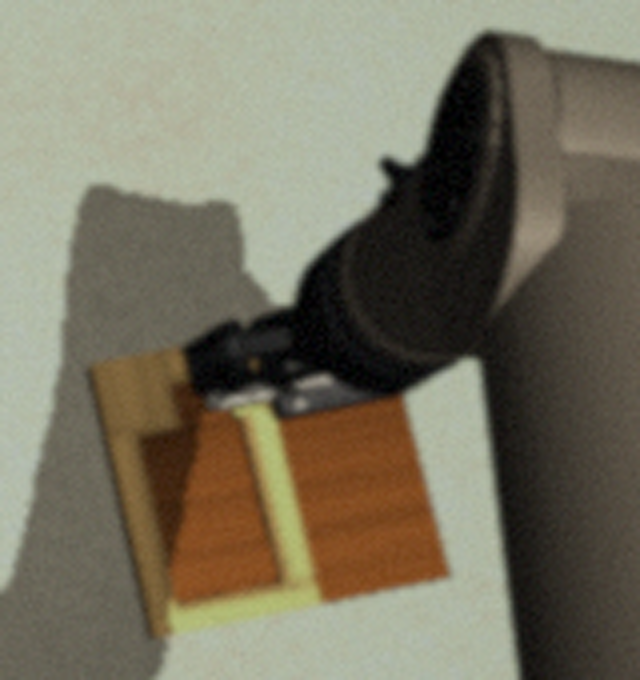

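Emit:
apply_moves(
  moves=[0,0,-0.014,0,-0.6,0,0.085,0,0,-0.012,0,0,0,0.085,0,0,0,0,0,0,0.01,0,0,0,0,0,0,0.01,0,0,0,0,0,0,0.01,0,0,0,0,0,0,0.01,0,0,0,0,0,0,0.01,0,0,0,0,0,0,0.01],
)

```text
time: 2.95
ee_pos: [0.6129, -0.1653, 0.0565]
tool_rot: [0.003, 0.994, 0.105, 0.011]
contact_force: [-0.2, 1.1, -0.1]
opening: 0.0149
```

```bash
python3 -c "
from h import *; info()"
```

```text
t 2.95 tcp [ 0.6129 -0.1653  0.0565] z [ 0.022 -0.004 -1.   ] yaw_y -77.9 F [-0.2  1.1 -0.1] op 0.0149 q7 [ 0.37  0.62 -0.19  1.51  0.13  1.01 -1.22]
```

Run:
```python
from h import *
info(); s=eyes.get_image('scene')[:,:,::-1]
crop(s,100,180,230,290,6,'s2.png')
print((proj('scene',[[.6129,-.1653,.0565],[.6043,-.1627,.068]])-[100,180])*6)
info()
```

```text
t 2.95 tcp [ 0.6129 -0.1653  0.0565] z [ 0.022 -0.004 -1.   ] yaw_y -77.9 F [-0.2  1.1 -0.1] op 0.0149 q7 [ 0.37  0.62 -0.19  1.51  0.13  1.01 -1.22]
[[448.76154023 445.16543147]
 [439.78294977 406.09515874]]
t 3.0 tcp [ 0.6129 -0.1654  0.0566] z [ 0.022 -0.004 -1.   ] yaw_y -77.91 F [-1.3 -0.4  0.4] op 0.0144 q7 [ 0.37  0.62 -0.19  1.51  0.13  1.01 -1.22]
```

View pics/s2.png

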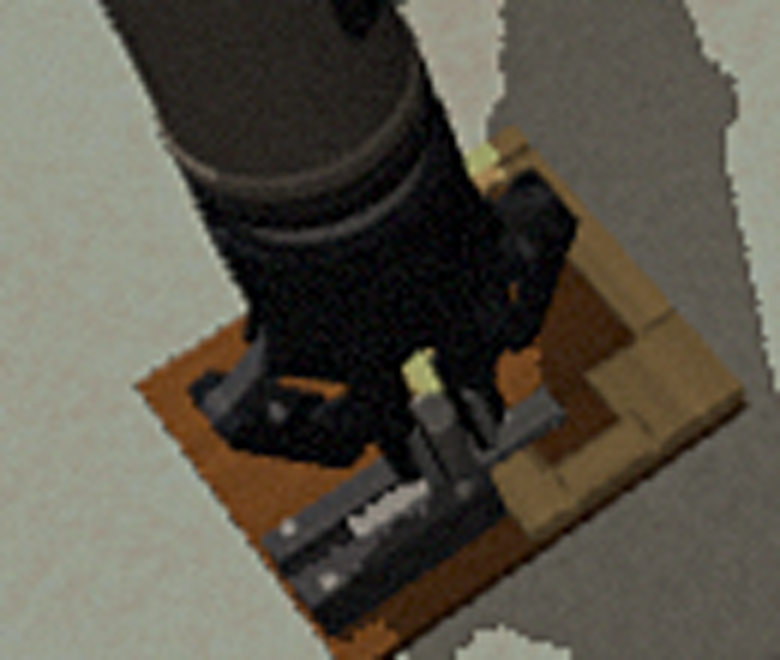

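Emit:
apply_moves(
  moves=[0,0,0,0,0,0,0.01,0,0,0,0,0,0,0.01],
)

```text
time: 3.25
ee_pos: [0.6129, -0.1654, 0.0565]
tool_rot: [0.003, 0.994, 0.105, 0.011]
contact_force: [-0.4, 0.5, -0.5]
opening: 0.0146
```

Run:
```python
from h import *
info()
p=np.array([[.6129,-.1653,z] for z in(.0565,.0565-.0)])
for P in ([.6043,-.1627,.068],[.6043,-.1627,.038],[.6129,-.1653,.0566],[.6129-.022*.019,-.1653,.0756]): print(P,(proj('scene',P)-[100,180])*6)
```

```text
t 3.25 tcp [ 0.6129 -0.1654  0.0565] z [ 0.022 -0.004 -1.   ] yaw_y -77.91 F [-0.4  0.5 -0.5] op 0.0146 q7 [ 0.37  0.62 -0.19  1.51  0.13  1.01 -1.22]
[0.6043, -0.1627, 0.068] [[439.78294977 406.09515874]]
[0.6043, -0.1627, 0.038] [[458.65967679 448.08222721]]
[0.6129, -0.1653, 0.0566] [[448.69804313 445.02589609]]
[0.612482, -0.1653, 0.0756] [[435.99153484 417.09258386]]
```

Emit:
apply_moves(
  moves=[0,0,0,0,0,0,0.085,0,0,0,0,0,0,0.085,0,0,0,0,0,0,0.085,0,0,0,0,0,0,0.085,0,0,0,0,0,0,0.085],
)

```text
time: 3.88
ee_pos: [0.613, -0.1656, 0.0566]
tool_rot: [0.003, 0.994, 0.105, 0.011]
contact_force: [-0.2, -0.9, 0.2]
opening: 0.0849
```

Run:
```python
from h import *
info(); s=eyes.get_image('scene')[:,:,::-1]
crop(s,100,180,230,290,6,'s3.png')
```

```text
t 3.88 tcp [ 0.613  -0.1656  0.0566] z [ 0.022 -0.004 -1.   ] yaw_y -77.91 F [-0.2 -0.9  0.2] op 0.0849 q7 [ 0.37  0.62 -0.19  1.51  0.13  1.01 -1.22]
```

View pics/s3.png

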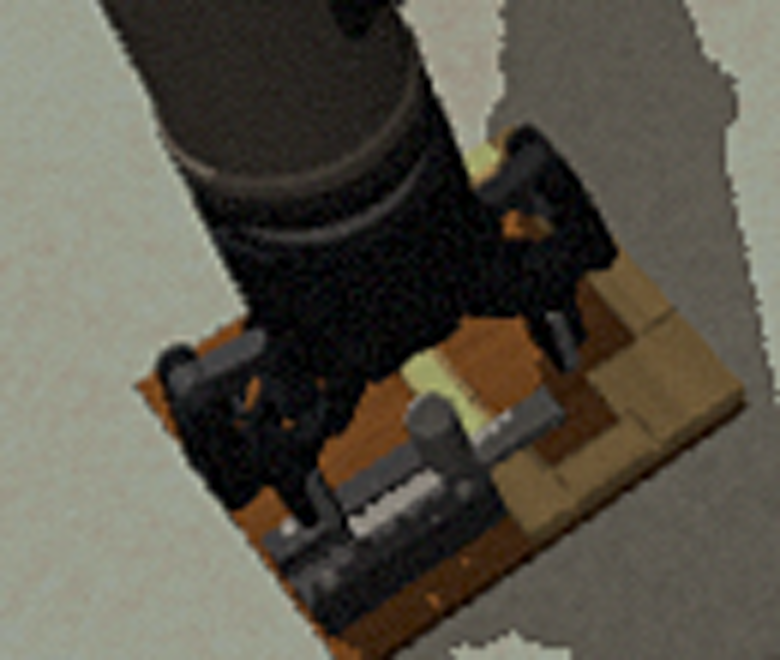

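Emit:
apply_moves(
  moves=[-0.008,0.002,0,0,1.3,0,0.085],
)

```text
time: 4.05
ee_pos: [0.6047, -0.1637, 0.0566]
tool_rot: [0.002, 0.994, 0.105, -0.001]
contact_force: [-0.3, -0.5, 0.4]
opening: 0.0849
```

```bash
python3 -c "
from h import *; info()"
```

```text
t 4.05 tcp [ 0.6047 -0.1637  0.0566] z [-0.002 -0.004 -1.   ] yaw_y -77.92 F [-0.3 -0.5  0.4] op 0.0849 q7 [ 0.36  0.62 -0.19  1.51  0.13  1.03 -1.22]
```

Emit:
apply_moves(
  moves=[0,0,-0.006,0,0,0,0.085],
)

```text
time: 4.18
ee_pos: [0.6049, -0.1634, 0.0509]
tool_rot: [0.002, 0.994, 0.105, -0.001]
contact_force: [0.0, 0.0, -0.8]
opening: 0.085
```

```bash
python3 -c "
from h import *; info()"
```

```text
t 4.17 tcp [ 0.6049 -0.1634  0.0509] z [-0.001 -0.004 -1.   ] yaw_y -77.89 F [ 0.   0.  -0.8] op 0.085 q7 [ 0.36  0.62 -0.19  1.51  0.13  1.02 -1.22]
```

Emit:
apply_moves(
  moves=[0,0,0,0,0,0,0.03,0,0,0,0,0,0,0.03,0,0,0,0,0,0,0.03],
)

```text
time: 4.55
ee_pos: [0.6042, -0.1633, 0.0499]
tool_rot: [0.002, 0.994, 0.105, -0.002]
contact_force: [-0.2, -0.2, 0.2]
opening: 0.0319
```

Run:
```python
from h import *
info(); s=eyes.get_image('scene')[:,:,::-1]
crop(s,100,180,230,290,6,'s4.png')
```

```text
t 4.55 tcp [ 0.6042 -0.1633  0.0499] z [-0.003 -0.004 -1.   ] yaw_y -77.89 F [-0.2 -0.2  0.2] op 0.0319 q7 [ 0.36  0.62 -0.19  1.51  0.13  1.02 -1.22]
```

View pics/s4.png

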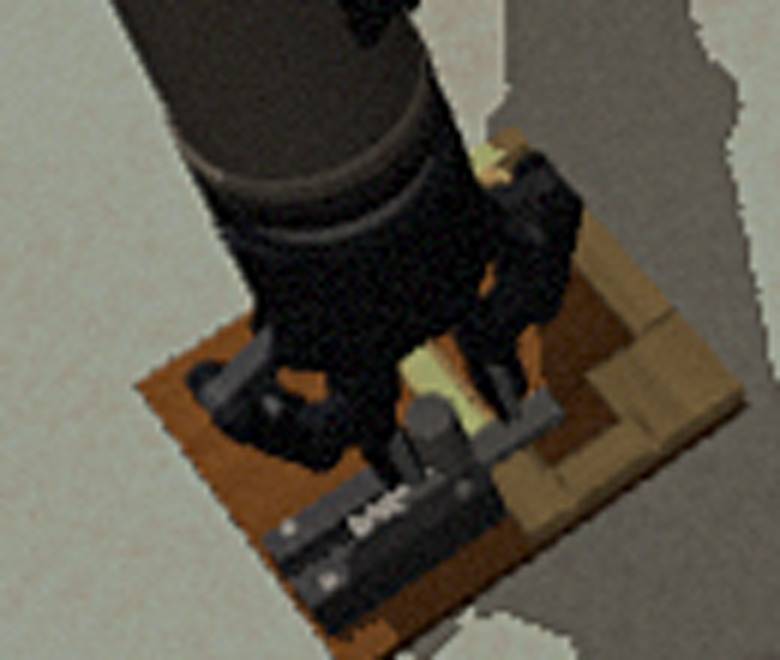

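Emit:
apply_moves(
  moves=[0,0,-0.005,0,0,0,0.03,0.0021,-0.0098,0,0,0,0,0.03,0.0021,-0.0098,0,0,0,0,0.03,0.0021,-0.0098,0,0,0,0,0.03],
)

```text
time: 5.1
ee_pos: [0.6108, -0.1921, 0.0446]
tool_rot: [0.0, 0.994, 0.106, -0.002]
contact_force: [-0.5, 1.0, 0.5]
opening: 0.0296
```

```bash
python3 -c "
from h import *; info()"
```

```text
t 5.1 tcp [ 0.6108 -0.1921  0.0446] z [-0.004 -0.001 -1.   ] yaw_y -77.78 F [-0.5  1.   0.5] op 0.0296 q7 [ 0.4   0.65 -0.19  1.47  0.13  1.03 -1.18]
```

Emit:
apply_moves(
  moves=[0.0021,-0.0098,0,0,0,0,0.03,0.0016,-0.0078,0,0,0,0,0.03],
)

```text
time: 5.35
ee_pos: [0.6148, -0.2113, 0.0446]
tool_rot: [0.0, 0.994, 0.106, -0.002]
contact_force: [-0.2, 1.5, 1.0]
opening: 0.03
```

Emit:
apply_moves(
  moves=[0.0008,-0.0039,0,0,0,0,0.03],
)

```text
time: 5.48
ee_pos: [0.6155, -0.2147, 0.0445]
tool_rot: [-0.001, 0.994, 0.106, -0.002]
contact_force: [-2.4, 6.4, 2.0]
opening: 0.0299
```

Emit:
apply_moves(
  moves=[0.0008,-0.0039,0,0,0,0,0.03],
)

```text
time: 5.6
ee_pos: [0.6156, -0.2147, 0.0444]
tool_rot: [-0.004, 0.994, 0.106, -0.003]
contact_force: [-4.1, 9.1, 4.2]
opening: 0.0297
```

Run:
```python
from h import *
info(); s=eyes.get_image('scene')[:,:,::-1]
crop(s,100,180,230,290,6,'s5.png')
```

```text
t 5.6 tcp [ 0.6156 -0.2147  0.0444] z [-0.007  0.007 -1.   ] yaw_y -77.77 F [-4.1  9.1  4.2] op 0.0297 q7 [ 0.43  0.68 -0.18  1.42  0.13  1.06 -1.14]
```

View pics/s5.png

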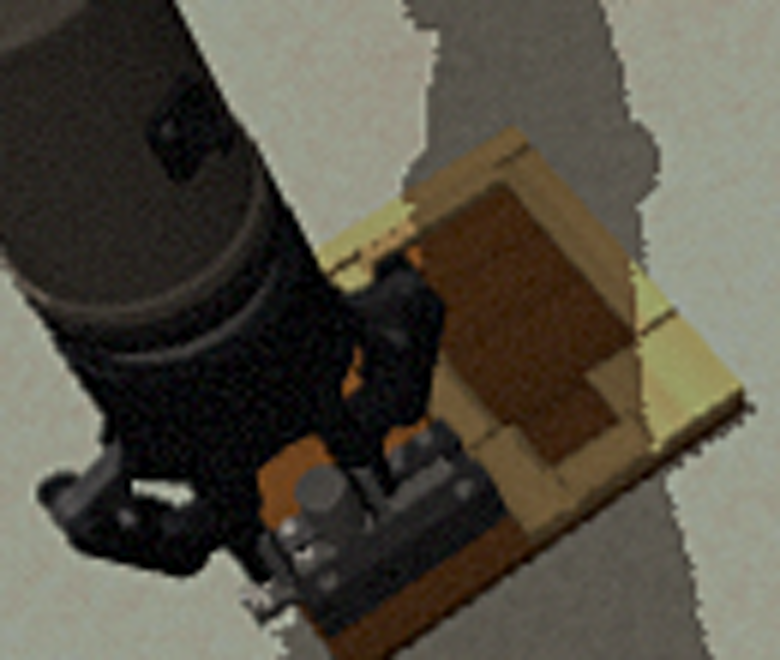

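The bolt is at its stop: about 9 N with no further movement, the knob works out to (0.614,-0.209) as predicted for 60 mm, and the bay is clear. Next I go to the block.

Emit:
apply_moves(
  moves=[-0.0005,0.003,0,0,0,0,0.03,0,0,0.058,0,0,0,0.05,0,0,0.05,0,0,0,0.085,0.001,0.055,0,0,0,-1,0.085,0.001,0.055,0,0,0,-1,0.085,0.001,0.055,0,0,0,-1,0.085,0.001,0.055,0,0,0,-1,0.085,0.001,0.055,0,0,0,-1,0.085,0.001,0.055,0,0,0,-0.6,0.085,0.001,0.05,0,0,0,0,0.085],
)

```text
time: 6.9
ee_pos: [0.6251, 0.1575, 0.1575]
tool_rot: [0.007, 0.999, 0.045, 0.004]
contact_force: [1.0, 0.3, 0.5]
opening: 0.0851
```

Run:
```python
from h import *
info(); s=eyes.get_image('scene')[:,:,::-1]
crop(s,100,120,360,300,3,'s6.png')
```

```text
t 6.9 tcp [0.6251 0.1575 0.1575] z [ 0.008 -0.014 -1.   ] yaw_y -84.85 F [1.  0.3 0.5] op 0.0851 q7 [-0.13  0.56 -0.24  1.34  0.15  1.26 -1.86]
```

View pics/s6.png

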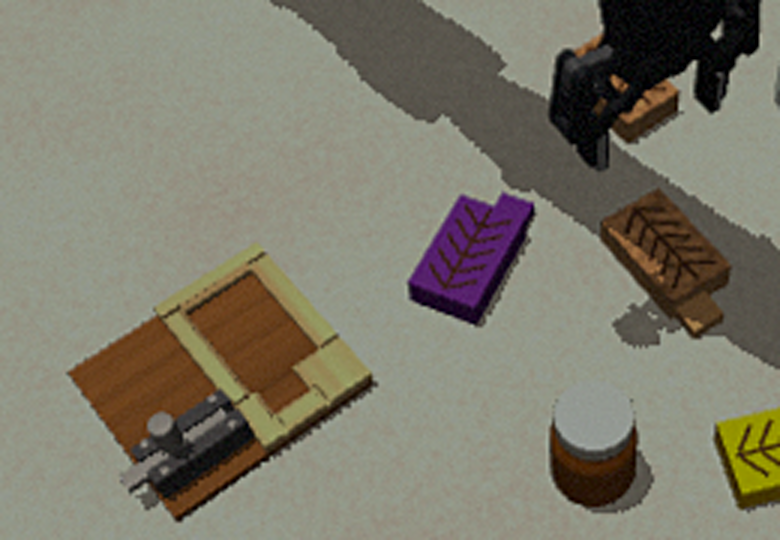

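Emit:
apply_moves(
  moves=[-0.0015,0.0205,0,0.8,0.5,1.4,0.085,0,0,-0.05,0,0,0,0.085,0,0,-0.04,0,0,0,0.085],
)

```text
time: 7.32
ee_pos: [0.627, 0.1926, 0.0705]
tool_rot: [-0.006, 0.998, 0.065, 0.006]
contact_force: [-0.3, -0.2, -0.1]
opening: 0.0849
```

Run:
```python
from h import *
info(); s=eyes.get_image('scene')[:,:,::-1];t=eyes.get_image('top')[:,:,::-1]
crop(s,270,120,380,240,5,'s7.png'); crop(t,180,150,320,290,4,'t7.png')
```

```text
t 7.33 tcp [0.627  0.1926 0.0705] z [ 0.012  0.013 -1.   ] yaw_y -82.58 F [-0.3 -0.2 -0.1] op 0.0849 q7 [-0.16  0.65 -0.25  1.42  0.16  1.08 -1.88]
```

View pics/s7.png

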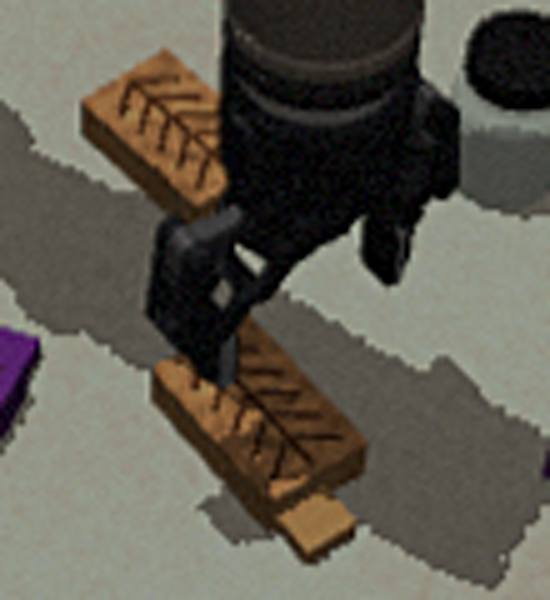

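View pics/t7.png

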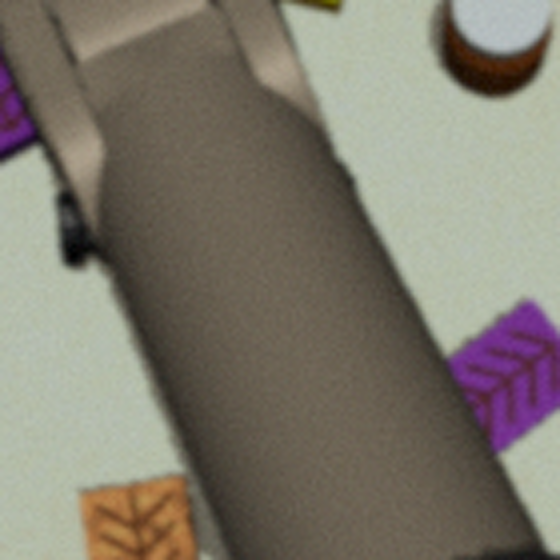

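Emit:
apply_moves(
  moves=[-0.0037,-0.0148,0,-0.7,0.7,-0.7,0.085,0,0,0,0,0,0,0.085],
)

```text
time: 7.68
ee_pos: [0.6221, 0.1741, 0.0699]
tool_rot: [0.001, 0.998, 0.057, -0.003]
contact_force: [0.3, -0.5, 0.2]
opening: 0.0851
```

```bash
python3 -c "
from h import *; info()"
```

```text
t 7.67 tcp [0.6221 0.1741 0.0699] z [-0.006 -0.003 -1.   ] yaw_y -83.47 F [ 0.3 -0.5  0.2] op 0.0851 q7 [-0.15  0.65 -0.24  1.42  0.16  1.1  -1.87]
```

Emit:
apply_moves(
  moves=[0.001,0.0032,-0.02,0,-0.3,0,0.085,0,0,-0.018,0,0,0,0.085,0,0,-0.014,0,0,0,0.085,0,0,-0.004,0,0,0,0.085,0,0,0,0,0,0,0.085],
)

```text
time: 8.3
ee_pos: [0.6283, 0.1769, 0.0182]
tool_rot: [0.0, 0.998, 0.055, 0.006]
contact_force: [-0.7, 1.0, -0.8]
opening: 0.0847
```

Run:
```python
from h import *
info(); s=eyes.get_image('scene')[:,:,::-1]
crop(s,270,120,380,240,5,'s8.png')
```

```text
t 8.3 tcp [0.6283 0.1769 0.0182] z [ 0.011  0.    -1.   ] yaw_y -83.66 F [-0.7  1.  -0.8] op 0.0847 q7 [-0.16  0.7  -0.23  1.46  0.18  0.99 -1.89]
```

View pics/s8.png

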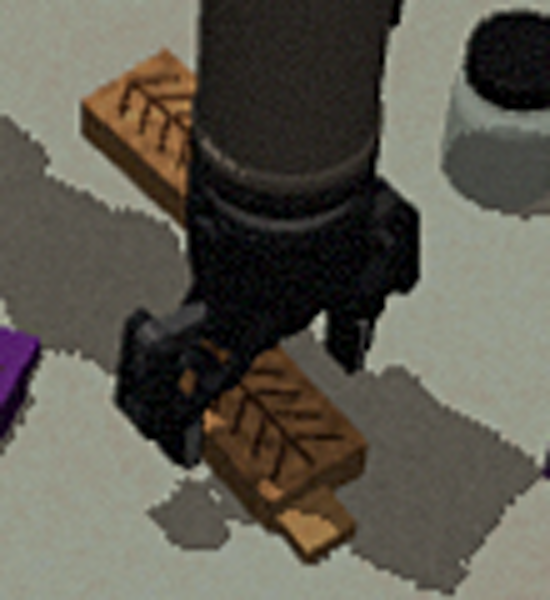

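Emit:
apply_moves(
  moves=[-0.005,0.001,-0.005,0,0.6,0,0.085,0,0,-0.003,0,0,0,0.085],
)

```text
time: 8.6
ee_pos: [0.6238, 0.1785, 0.0111]
tool_rot: [-0.001, 0.998, 0.055, 0.001]
contact_force: [0.1, -0.7, 0.3]
opening: 0.0848
```

```bash
python3 -c "
from h import *; info()"
```

```text
t 8.6 tcp [0.6238 0.1785 0.0111] z [ 0.002  0.001 -1.   ] yaw_y -83.65 F [ 0.1 -0.7  0.3] op 0.0848 q7 [-0.16  0.71 -0.23  1.47  0.18  0.98 -1.89]
```

Well placed (target 0.623, 0.178). I'll close the fingers.

Emit:
apply_moves(
  moves=[0,0,0,0,0,0,0.045,0,0,0,0,0,0,0.045,0,0,0,0,0,0,0.045,0,0,0,0,0,0,0.045],
)

```text
time: 9.1
ee_pos: [0.6239, 0.1785, 0.0115]
tool_rot: [-0.0, 0.998, 0.055, 0.001]
contact_force: [0.6, -0.0, -1.4]
opening: 0.0544
```

Run:
```python
from h import *
info(); s=eyes.get_image('scene')[:,:,::-1]
crop(s,270,120,380,240,5,'s9.png')
```

```text
t 9.1 tcp [0.6239 0.1785 0.0115] z [ 0.002  0.001 -1.   ] yaw_y -83.64 F [ 0.6 -0.  -1.4] op 0.0544 q7 [-0.16  0.71 -0.23  1.47  0.18  0.98 -1.89]
```

View pics/s9.png

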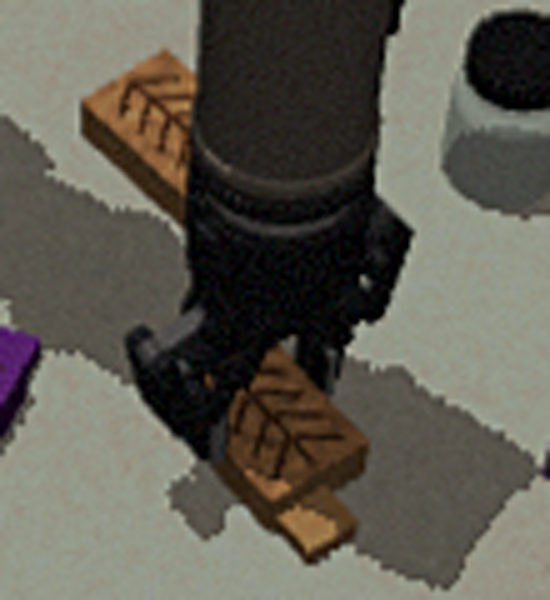

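Emit:
apply_moves(
  moves=[0,0,0.015,0,0,0,0.045,0,0,0.03,0,0,0,0.045,0,0,0.03,0,0,0,0.045,0,0,0,0,0,0,0.045],
)

```text
time: 9.65
ee_pos: [0.6236, 0.1784, 0.0902]
tool_rot: [-0.001, 0.998, 0.055, 0.001]
contact_force: [0.5, -0.3, -1.1]
opening: 0.0542
```

Run:
```python
from h import *
info(); s=eyes.get_image('scene')[:,:,::-1]
crop(s,250,80,380,240,4,'s10.png')
```

```text
t 9.65 tcp [0.6236 0.1784 0.0902] z [ 0.003  0.001 -1.   ] yaw_y -83.65 F [ 0.5 -0.3 -1.1] op 0.0542 q7 [-0.15  0.63 -0.25  1.4   0.16  1.13 -1.88]
```

View pics/s10.png

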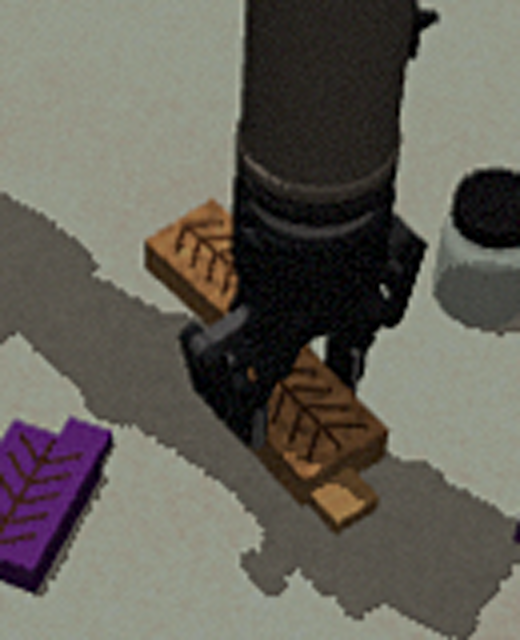

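Emit:
apply_moves(
  moves=[-0.006,-0.02,0,0,0,0.4,0.045,-0.0105,-0.0375,0,0,0,0.7,0.045,-0.0105,-0.0375,0,0,0,0.7,0.045,-0.0105,-0.0375,0,0,0,0.7,0.045,-0.0105,-0.0375,0,0,0,0.7,0.045,-0.0105,-0.0375,0,0,0,0.7,0.045,-0.0105,-0.0375,0,0,0,0.7,0.045,-0.006,-0.025,0,0,0,0.7,0.045,-0.004,-0.015,0,0,0,0.4,0.045,0,0,0,0,0,0,0.045],
)

```text
time: 10.95
ee_pos: [0.5184, -0.1336, 0.0727]
tool_rot: [0.004, 0.995, 0.101, -0.019]
contact_force: [0.2, -0.1, -1.5]
opening: 0.0544
```

```bash
python3 -c "
from h import *; info()"
```

```text
t 10.95 tcp [ 0.5184 -0.1336  0.0727] z [-0.036 -0.011 -0.999] yaw_y -78.45 F [ 0.2 -0.1 -1.5] op 0.0544 q7 [ 0.37  0.46 -0.22  1.73  0.13  1.   -1.27]
```

Emit:
apply_moves(
  moves=[0.01,0.0045,0.003,0.3,-1,0.2,0.045,0.008,0.003,0,0.2,-0.8,0.2,0.045,0,0,0,0,0,0,0.045],
)

```text
time: 11.32
ee_pos: [0.5371, -0.1228, 0.075]
tool_rot: [-0.001, 0.994, 0.106, -0.002]
contact_force: [1.4, -0.7, -1.4]
opening: 0.0543
```

```bash
python3 -c "
from h import *; info()"
```

```text
t 11.32 tcp [ 0.5371 -0.1228  0.075 ] z [-0.004  0.001 -1.   ] yaw_y -77.85 F [ 1.4 -0.7 -1.4] op 0.0543 q7 [ 0.36  0.46 -0.23  1.71  0.12  0.98 -1.27]
```

Emit:
apply_moves(
  moves=[0.001,-0.002,-0.01,0,-0.2,0,0.045,0,0,-0.012,0,0,0,0.045,0,0,-0.004,0,0,0,0.045,0,0,0,0,0,0,0.045],
)

```text
time: 11.82
ee_pos: [0.5376, -0.1235, 0.0462]
tool_rot: [-0.001, 0.994, 0.107, -0.001]
contact_force: [0.4, 0.5, -1.1]
opening: 0.0543
```

Run:
```python
from h import *
info(); s=eyes.get_image('scene')[:,:,::-1]; t=eyes.get_image('top')[:,:,::-1]
crop(s,110,180,240,300,5,'s11.png'); crop(t,330,170,470,310,4,'t11.png')
```

```text
t 11.82 tcp [ 0.5376 -0.1235  0.0462] z [-0.002  0.001 -1.   ] yaw_y -77.7 F [ 0.4  0.5 -1.1] op 0.0543 q7 [ 0.36  0.5  -0.22  1.74  0.13  0.92 -1.27]
```

View pics/s11.png

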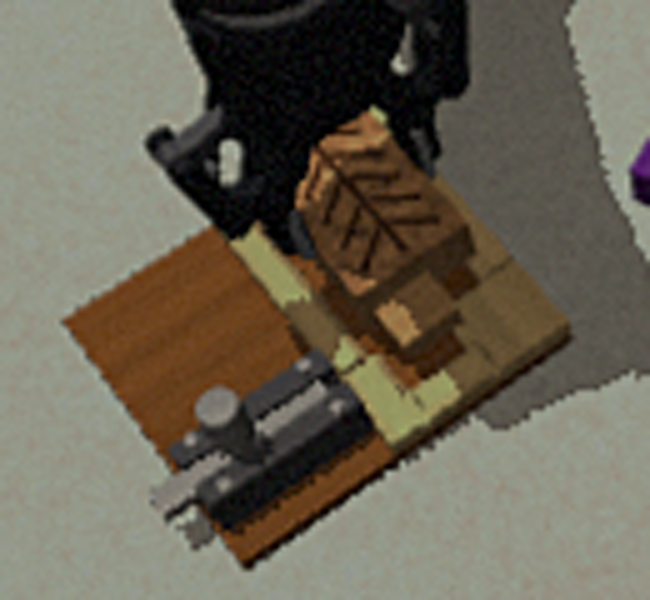

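View pics/t11.png

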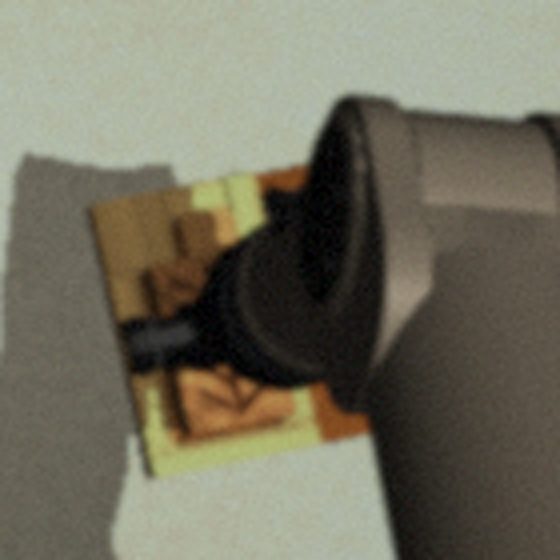

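Run:
```python
from fit import *
def rel(t,a,T,A):
    c,s=np.cos(np.radians(A)),np.sin(np.radians(A)); d=(t-np.array(T))*1000
    print('rel jig mm',(c*d[0]+s*d[1]).round(1),(-s*d[0]+c*d[1]).round(1),'yaw',(a-A).round(2))
zb=34.7
P=[[45,28,26+zb],[45,-28,26+zb],[69,4,12+zb],[69,-24,12+zb]]
uv=np.array([[472,240],[365,310],[466,309],[405,352]])/5+[110,180]-.4
rel(*fitpts('scene',P,uv),[.5388,-.1264],12.26)
P=[[-45,28,26+zb],[-45,-28,26+zb],[69,4,12+zb],[69,-24,12+zb]]
uv=np.array([[187,435],[293,415],[172,220],[213,210]])/4+[330,170]-.4
rel(*fitpts('top',P,uv),[.5367,-.1236],11.76)
```

```text
scene t [ 0.5432 -0.1232] yaw 12.09 res mm [[3.6, -2.2], [2.2, 0.5], [-3.5, 2.3], [-2.4, -0.6]]
rel jig mm 5.0 2.2 yaw -0.17
top t [ 0.5357 -0.1183] yaw 13.82 res mm [[2.0, 0.1], [-0.8, -0.6], [-0.0, -2.3], [-1.2, 2.8]]
rel jig mm 0.1 5.4 yaw 2.06
```

Run:
```python
from h import *
s=eyes.get_image('scene')[:,:,::-1]; cv2.imwrite('pics/full12.png',s)
crop(s,160,195,235,270,8,'s12.png'); t=eyes.get_image('top')[:,:,::-1];crop(t,350,210,425,290,7,'t12.png')
```

```text
(no output)
```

View pics/s12.png

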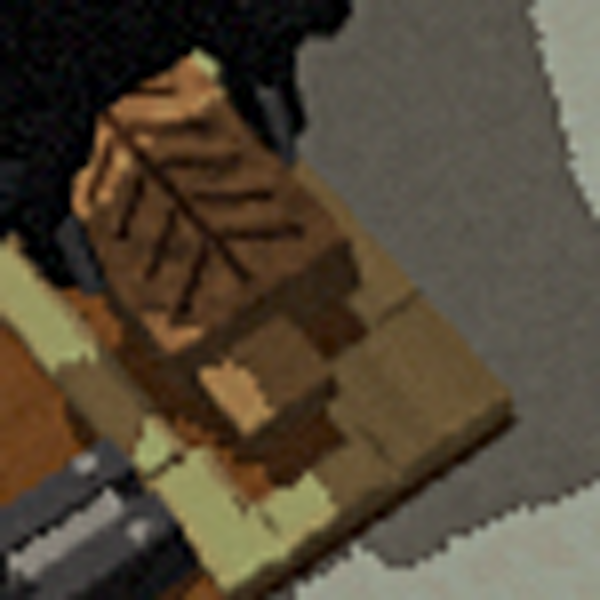

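View pics/t12.png

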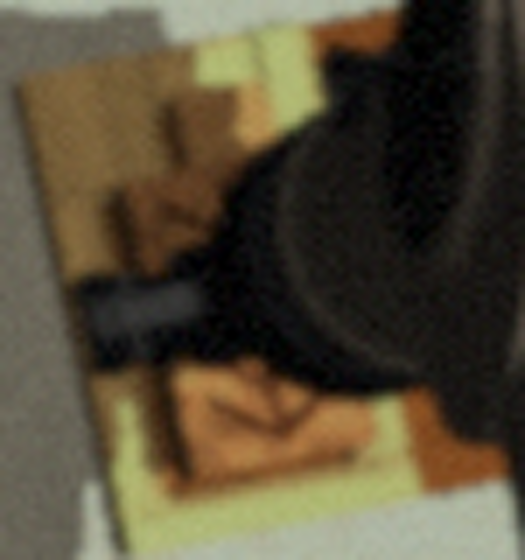

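Run:
```python
from fit import *
zb=.0347
def J(n,uv,z):
    T,A={'scene':([.5388,-.1264],12.26),'top':([.5367,-.1236],11.76)}[n]
    p=ray(n,uv,z)[0][:2]-T; a=np.radians(A); return np.round([1000*(np.cos(a)*p[0]+np.sin(a)*p[1]),1000*(-np.sin(a)*p[0]+np.cos(a)*p[1])],1)
o=np.array([160,195])-.4
for nm,u,z in(('45,28',(352,240),.026),('45,-28',(175,355),.026),('45,4 ',(285,315),.012),('45,-24',(200,375),.012),('69,4',(332,378),.012),('69,-24',(240,435),.012)): print('scene',nm,J('scene',np.array(u)/8+o,z+zb))
o=np.array([350,210])-.4
for nm,u,z in(('45,28',(115,188),.026),('-45,28',(185,482),.026),('69,4',(172,90),.012),('69,-24',(240,85),.012),):print('top',nm,J('top',np.array(u)/7+o,z+zb))
# rim refs
o=np.array([160,195])-.4
print('rim 90,46',J('scene',np.array((515,400))/8+o,.018)); o=np.array([350,210])-.4
print('rim top 90,46',J('top',np.array((20,85))/7+o,.018),J('top',np.array((130,552))/7+o,.018))
```

```text
scene 45,28 [46.4 30.7]
scene 45,-28 [ 45.4 -24.3]
scene 45,4  [45.4  7. ]
scene 45,-24 [ 46.1 -20.3]
scene 69,4 [69.6  5.6]
scene 69,-24 [ 68.1 -22.3]
top 45,28 [44.9 32.3]
top -45,28 [-44.   32.2]
top 69,4 [72.2  5.3]
top 69,-24 [ 69.7 -15.4]
rim 90,46 [91. 45.]
rim top 90,46 [86.8 44.8] [-60.6  44.5]
```

Emit:
apply_moves(
  moves=[0.0003,-0.0022,-0.006,0,0,-0.2,0.045,0,0,-0.006,0,0,0,0.045,0,0,0,0,0,0,0.045],
)

```text
time: 12.4
ee_pos: [0.5391, -0.1263, 0.0349]
tool_rot: [-0.0, 0.994, 0.105, 0.0]
contact_force: [-0.0, 0.1, -1.9]
opening: 0.0543
```

```bash
python3 -c "
from h import *; info()"
```

```text
t 12.4 tcp [ 0.5391 -0.1263  0.0349] z [ 0.001  0.001 -1.   ] yaw_y -77.95 F [-0.   0.1 -1.9] op 0.0543 q7 [ 0.36  0.52 -0.22  1.74  0.14  0.9  -1.27]
```

Emit:
apply_moves(
  moves=[0,0.0003,-0.005,0,0,0,0.045,0,0,-0.004,0,0,0,0.045],
)

```text
time: 12.65
ee_pos: [0.5393, -0.126, 0.0257]
tool_rot: [-0.0, 0.994, 0.105, 0.001]
contact_force: [-2.0, 0.1, 1.6]
opening: 0.0543
```

Emit:
apply_moves(
  moves=[0,0,-0.003,0,0,0,0.045],
)

```text
time: 12.78
ee_pos: [0.5388, -0.1262, 0.0237]
tool_rot: [-0.0, 0.994, 0.105, 0.0]
contact_force: [-6.8, -0.7, 14.3]
opening: 0.0544
```

Emit:
apply_moves(
  moves=[0,0,-0.003,0,0,0,0.045],
)

```text
time: 12.9
ee_pos: [0.5385, -0.1265, 0.0226]
tool_rot: [0.0, 0.994, 0.105, -0.0]
contact_force: [-8.0, -0.0, 16.1]
opening: 0.0544
```

```bash
python3 -c "
from h import *; info()"
```

```text
t 12.9 tcp [ 0.5385 -0.1265  0.0226] z [-0.001 -0.001 -1.   ] yaw_y -77.94 F [-8.  -0.  16.1] op 0.0544 q7 [ 0.36  0.53 -0.21  1.75  0.14  0.87 -1.28]
```

Emit:
apply_moves(
  moves=[-0.0025,0,0,0,0,0,0.045],
)

```text
time: 13.02
ee_pos: [0.5376, -0.1265, 0.024]
tool_rot: [0.001, 0.994, 0.105, 0.001]
contact_force: [0.7, 0.5, -0.7]
opening: 0.0543
```

Emit:
apply_moves(
  moves=[-0.0015,0,-0.002,0,0,0,0.045],
)

```text
time: 13.15
ee_pos: [0.5362, -0.1266, 0.0221]
tool_rot: [0.001, 0.994, 0.105, 0.002]
contact_force: [-0.1, -0.8, -0.8]
opening: 0.0546
```

Emit:
apply_moves(
  moves=[0,0,-0.003,0,0,0,0.045],
)

```text
time: 13.28
ee_pos: [0.5365, -0.1265, 0.0193]
tool_rot: [0.001, 0.994, 0.105, 0.002]
contact_force: [-1.1, 1.1, 10.3]
opening: 0.0544
```

```bash
python3 -c "
from h import *; info()
s=eyes.get_image('scene')[:,:,::-1]
crop(s,110,180,240,300,5,'s13.png')"
```

```text
t 13.28 tcp [ 0.5365 -0.1265  0.0193] z [ 0.004 -0.001 -1.   ] yaw_y -77.93 F [-1.1  1.1 10.3] op 0.0544 q7 [ 0.36  0.53 -0.21  1.77  0.14  0.85 -1.28]
```

View pics/s13.png

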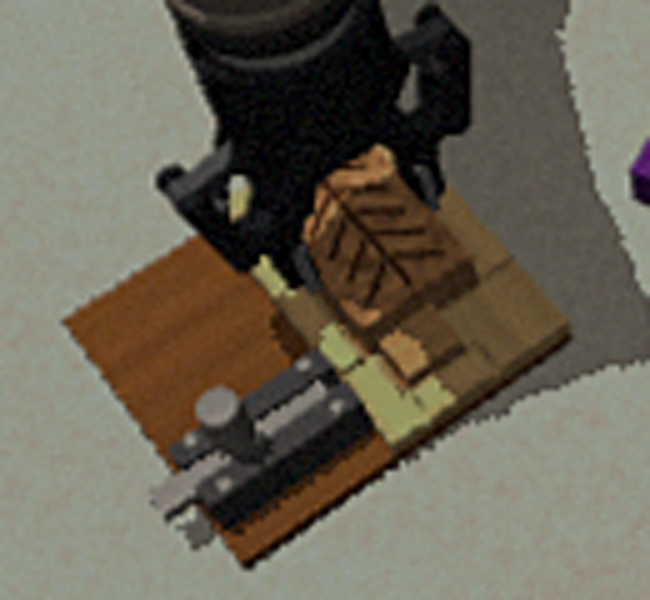

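Emit:
apply_moves(
  moves=[0,0,0.0005,0,0,0,0.08,0,0,0,0,0,0,0.08,0,0,0,0,0,0,0.08,0,0,0.02,0,0,0,0.08,0,0,0.035,0,0,0,0.06,0,0,0.035,0,0,0,0.03,-0.04,0.02,0.03,0,0,0,0.03,-0.04,0.02,0.01,0,0,0,0.03,0,0,0,0,0,0,0.03],
)

```text
time: 14.45
ee_pos: [0.4528, -0.0852, 0.1504]
tool_rot: [-0.0, 0.994, 0.105, -0.0]
contact_force: [0.2, -0.2, 0.1]
opening: 0.0302
```

```bash
python3 -c "
from h import *; info()
s=eyes.get_image('scene')[:,:,::-1]
crop(s,110,180,240,300,5,'s14.png'); t=eyes.get_image('top')[:,:,::-1]; crop(t,340,190,455,300,5,'t14.png')"
```

```text
t 14.45 tcp [ 0.4528 -0.0852  0.1504] z [-0.  0. -1.] yaw_y -77.95 F [ 0.2 -0.2  0.1] op 0.0302 q7 [ 0.38  0.21 -0.27  1.86  0.06  1.08 -1.27]
```

View pics/s14.png

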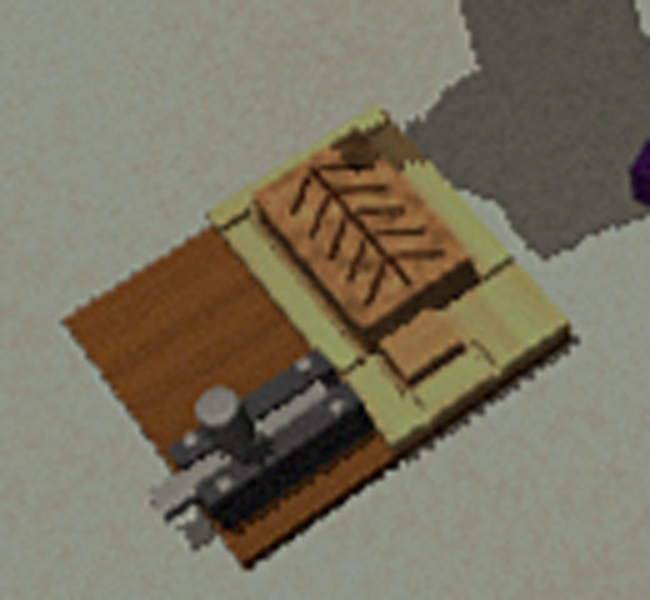

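View pics/t14.png

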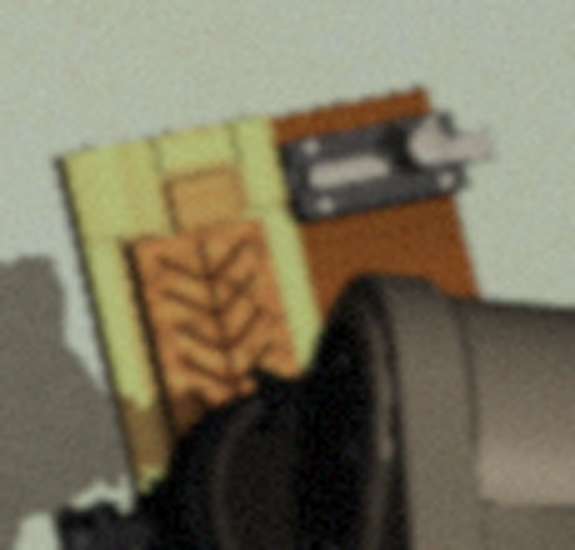

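Run:
```python
from fit import *
def J(n,uv,z):
    T,A={'scene':([.5388,-.1264],12.26),'top':([.5367,-.1236],11.76)}[n]
    p=ray(n,uv,z)[0][:2]-T; a=np.radians(A); return np.round([1000*(np.cos(a)*p[0]+np.sin(a)*p[1]),1000*(-np.sin(a)*p[0]+np.cos(a)*p[1])],1)
o=np.array([110,180])-.4
for nm,u,z in(('45,28',(475,260),.034),('45,-28',(365,333),.034),('-45,-28',(255,198),.034),('69,4',(467,345),.02),('69,-24',(410,383),.02),('rim90,46',(571,333),.018),('knob',(217,405),.068)): print(nm,J('scene',np.array(u)/5+o,z))
o=np.array([340,190])-.4
for nm,u,z in(('45,28',(135,240),.034),('45,-28',(265,222),.034),('69,4',(168,182),.02),('69,-24',(240,168),.02)):print('top',nm,J('top',np.array(u)/5+o,z))
```

```text
45,28 [46.  28.4]
45,-28 [ 45.2 -27.8]
-45,-28 [-44.3 -27.1]
69,4 [70.5  4.5]
69,-24 [ 69.9 -24.5]
rim90,46 [94.  42.4]
knob [ 54.8 -96.3]
top 45,28 [45.  25.9]
top 45,-28 [ 41.6 -30.8]
top 69,4 [68.4  2.9]
top 69,-24 [ 68.3 -29.5]
```

Emit:
apply_moves(
  moves=[0.03,-0.011,0,0,0,0,0,0.04,-0.014,-0.02,0,0,0,0,0.03,-0.01,-0.03,0,0,0,0,0,0,-0.03,0,0,0,0,0,0,-0.015,0,0,0,0,0,0,0,0,0,0,0],
)

```text
time: 15.3
ee_pos: [0.5633, -0.1279, 0.0487]
tool_rot: [0.001, 0.995, 0.101, 0.002]
contact_force: [-0.1, 0.2, 0.1]
opening: -0.0002
```

```bash
python3 -c "
from h import *; info()"
```

```text
t 15.3 tcp [ 0.5633 -0.1279  0.0487] z [ 0.004 -0.002 -1.   ] yaw_y -78.36 F [-0.1  0.2  0.1] op -0.0002 q7 [ 0.35  0.54 -0.22  1.67  0.14  0.95 -1.29]
```

Emit:
apply_moves(
  moves=[0,0,-0.008,0,0,0,0],
)

```text
time: 15.42
ee_pos: [0.5647, -0.1282, 0.0418]
tool_rot: [0.002, 0.995, 0.101, 0.003]
contact_force: [-0.1, -0.1, 0.3]
opening: -0.0002
```

Emit:
apply_moves(
  moves=[0,0,-0.005,0,0,0,0],
)

```text
time: 15.55
ee_pos: [0.5649, -0.1282, 0.0372]
tool_rot: [0.002, 0.995, 0.101, 0.004]
contact_force: [-0.7, 0.3, 0.7]
opening: -0.0
```

Emit:
apply_moves(
  moves=[0,0,-0.003,0,0,0,0],
)

```text
time: 15.68
ee_pos: [0.5653, -0.1282, 0.0346]
tool_rot: [0.002, 0.995, 0.101, 0.004]
contact_force: [-0.5, 0.2, 0.6]
opening: -0.0
```

Emit:
apply_moves(
  moves=[0,0,-0.002,0,0,0,0],
)

```text
time: 15.8
ee_pos: [0.5654, -0.1282, 0.0341]
tool_rot: [0.002, 0.995, 0.101, 0.005]
contact_force: [-5.5, 0.1, 12.8]
opening: -0.0002
```

Emit:
apply_moves(
  moves=[0,0,-0.002,0,0,0,0],
)

```text
time: 15.92
ee_pos: [0.5653, -0.1282, 0.0342]
tool_rot: [0.003, 0.995, 0.101, 0.005]
contact_force: [-3.0, 1.1, 10.4]
opening: 0.0002
```

Emit:
apply_moves(
  moves=[0,0,0.03,0,-0.4,0,0,0,0,0.05,0,0,0,0.03,0,0,0.01,0,0,0,0.055,0.015,-0.025,0,0,0,0,0.055,0.02,-0.03,0,0,0,0,0.055,0.012,-0.02,0,0,0,0,0.055,0,0,0,0,0,0,0.055],
)

```text
time: 16.8
ee_pos: [0.6123, -0.2037, 0.1277]
tool_rot: [0.003, 0.995, 0.103, 0.009]
contact_force: [0.2, -0.2, 0.5]
opening: 0.0549
```

```bash
python3 -c "
from h import *; info()"
```

```text
t 16.8 tcp [ 0.6123 -0.2037  0.1277] z [ 0.018 -0.005 -1.   ] yaw_y -78.2 F [ 0.2 -0.2  0.5] op 0.0549 q7 [ 0.43  0.57 -0.21  1.39  0.12  1.17 -1.16]
```

Emit:
apply_moves(
  moves=[0.002,-0.006,0,0.3,1,0,0.055,0,0,-0.025,0,0,0,0.055,0,0,-0.02,0,0,0,0.055,0,0,0,0,0,0,0.055],
)

```text
time: 17.3
ee_pos: [0.6132, -0.2054, 0.0813]
tool_rot: [-0.002, 0.994, 0.105, -0.002]
contact_force: [-0.7, 0.2, -0.1]
opening: 0.0546
```

```bash
python3 -c "
from h import *; info()
s=eyes.get_image('scene')[:,:,::-1]
crop(s,100,180,240,300,5,'s16.png')"
```

```text
t 17.3 tcp [ 0.6132 -0.2054  0.0813] z [-0.004  0.004 -1.   ] yaw_y -77.92 F [-0.7  0.2 -0.1] op 0.0546 q7 [ 0.43  0.63 -0.2   1.41  0.13  1.12 -1.16]
```

View pics/s16.png

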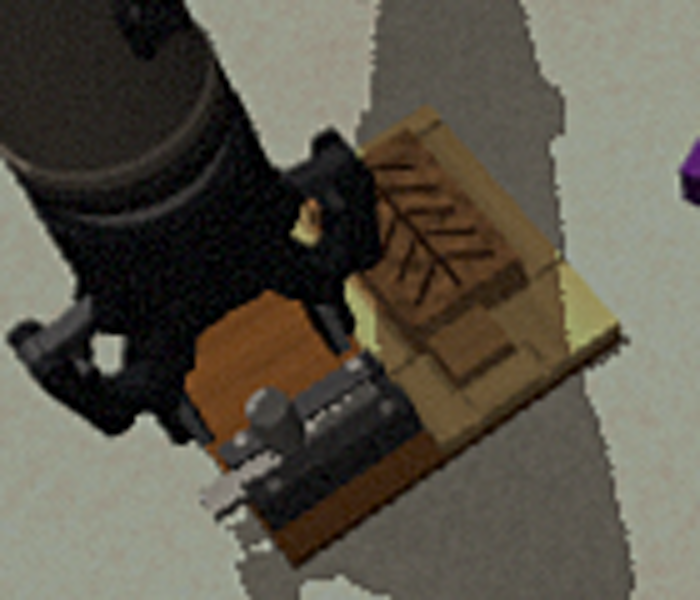

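Emit:
apply_moves(
  moves=[0.0005,-0.002,-0.014,0,0,0,0.055,0,0,-0.012,0,0,0,0.055,0,0,-0.006,0,0,0,0.055,0,0,0,0,0,0,0.045],
)

```text
time: 17.85
ee_pos: [0.6157, -0.2072, 0.0503]
tool_rot: [-0.001, 0.994, 0.106, 0.001]
contact_force: [0.1, -0.2, -0.2]
opening: 0.0455
```

```bash
python3 -c "
from h import *; info()"
```

```text
t 17.85 tcp [ 0.6157 -0.2072  0.0503] z [ 0.001  0.003 -1.   ] yaw_y -77.86 F [ 0.1 -0.2 -0.2] op 0.0455 q7 [ 0.43  0.67 -0.2   1.44  0.14  1.05 -1.16]
```

Emit:
apply_moves(
  moves=[-0.001,0,-0.004,0,0,0,0.03,0,0,0,0,0,0,0.03,-0.0021,0.0098,0,0,0,0,0.03,-0.0021,0.0098,0,0,0,0,0.03,-0.0021,0.0098,0,0,0,0,0.03,-0.0021,0.0098,0,0,0,0,0.03],
)

```text
time: 18.6
ee_pos: [0.6065, -0.1686, 0.0471]
tool_rot: [0.001, 0.994, 0.105, 0.002]
contact_force: [0.4, -1.6, -1.5]
opening: 0.0302
```

```bash
python3 -c "
from h import *; info()"
```

```text
t 18.6 tcp [ 0.6065 -0.1686  0.0471] z [ 0.004 -0.001 -1.   ] yaw_y -77.97 F [ 0.4 -1.6 -1.5] op 0.0302 q7 [ 0.38  0.63 -0.2   1.51  0.14  1.01 -1.22]
```

Emit:
apply_moves(
  moves=[-0.0021,0.0098,0,0,0,0,0.03,-0.0016,0.0078,0,0,0,0,0.03],
)

```text
time: 18.85
ee_pos: [0.6024, -0.1491, 0.0471]
tool_rot: [0.001, 0.994, 0.105, 0.002]
contact_force: [-0.2, -1.9, -1.2]
opening: 0.03
```

Emit:
apply_moves(
  moves=[-0.0008,0.0039,0,0,0,0,0.03],
)

```text
time: 18.98
ee_pos: [0.6014, -0.1442, 0.0471]
tool_rot: [0.0, 0.994, 0.106, 0.002]
contact_force: [0.3, -2.3, -0.9]
opening: 0.0305
```

Emit:
apply_moves(
  moves=[-0.0008,0.0039,0,0,0,0,0.03],
)

```text
time: 19.1
ee_pos: [0.6013, -0.1436, 0.0472]
tool_rot: [0.003, 0.994, 0.105, 0.002]
contact_force: [2.7, -9.0, -4.3]
opening: 0.0301
```

Emit:
apply_moves(
  moves=[-0.0006,0.003,0,0,0,0,0.03],
)

```text
time: 19.23
ee_pos: [0.6013, -0.1438, 0.0471]
tool_rot: [0.005, 0.995, 0.104, 0.003]
contact_force: [3.0, -3.2, -4.8]
opening: 0.0301
```

Emit:
apply_moves(
  moves=[0.0008,-0.004,0,0,0,0,0.033,0,0,0,0,0,0,0.035,0,0,0.02,0,0,0,0.035,0,0,0.05,0,0,0,0.05,0,0,0.05,0,0,0,0.05,-0.05,0,0.02,0,0,0,0.05,-0.05,0,0,0,0,0,0.05,-0.05,0,0,0,0,0,0.05,-0.03,0,0,0,0,0,0.05,0,0,0,0,0,0,0.05],
)

```text
time: 20.48
ee_pos: [0.417, -0.1382, 0.1917]
tool_rot: [0.0, 0.994, 0.107, 0.004]
contact_force: [0.5, 0.6, -0.3]
opening: 0.0498
```

```bash
python3 -c "
from h import *; info()
s=eyes.get_image('scene')[:,:,::-1]; cv2.imwrite('pics/s17f.png',s)
crop(s,110,180,240,300,5,'s17.png')
o=np.array([110,180])-.4
"
```

```text
t 20.48 tcp [ 0.417  -0.1382  0.1917] z [ 0.008  0.001 -1.   ] yaw_y -77.66 F [ 0.5  0.6 -0.3] op 0.0498 q7 [ 0.5   0.12 -0.23  1.86  0.03  1.16 -1.1 ]
```

View pics/s17.png

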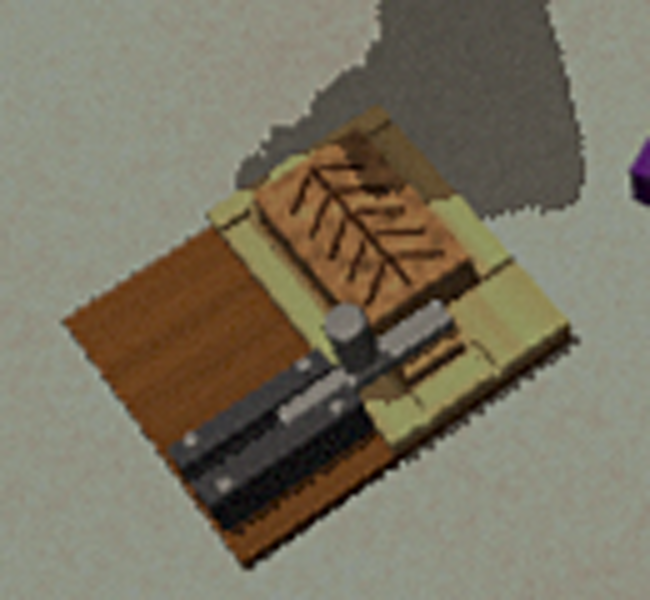

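View pics/s17f.png

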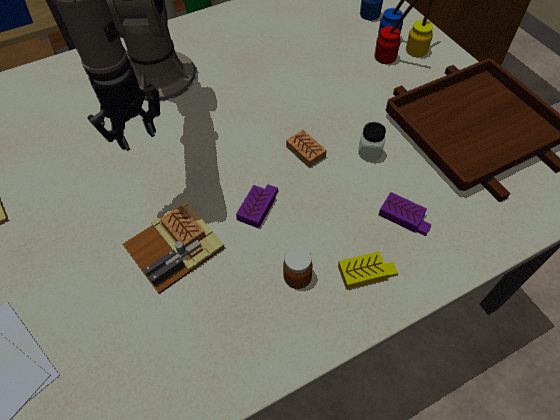

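Run:
```python
from fit import *
def J(n,uv,z):
    T,A=[.5388,-.1264],12.26
    p=ray(n,uv,z)[0][:2]-T; a=np.radians(A); return np.round([1000*(np.cos(a)*p[0]+np.sin(a)*p[1]),1000*(-np.sin(a)*p[0]+np.cos(a)*p[1])],1)
o=np.array([110,180])-.4
print('knob(57,-36)',J('scene',np.array([345,319])/5+o,.068),'bolt end y6',J('scene',np.array([447,312])/5+o,.031))
print('block(45,28)',J('scene',np.array([475,260])/5+o,.034))
manip.close_job()
```

```text
knob(57,-36) [ 54.9 -35.7] bolt end y6 [57.8  5.1]
block(45,28) [46.  28.4]
the job is handed in; nothing more can be done
```

I drew the bolt back, seated the tongued block pattern up in the pocket, pushed the bolt in over the tongue and handed the job in. It took about 20.5 s of the 72 s.

- **Bolt drawn back:** it started about 14 mm open, and I pushed it back to its stop. It held at about 9 N with no further movement, and the camera put the knob at jig y -96 mm, which is the full 60 mm.
- **Block seated:** it caught briefly on the lead-in at about 16 N, so I eased it sideways about 2 mm and it went down. Pressing with shut fingers at 10–13 N found its top at 34.1–34.2 mm, against 34 mm expected. The scene camera put its corners within about 1.5 mm of where they should be.
- **Bolt pushed in:** it went to its stop at about 9 N. In the last picture the knob is at jig y -35.7 mm (nominal -36) and the bolt's end at y 5.1 mm (nominal 6).
- **Bystanders:** in the last picture the plain block, both jars, and the purple and yellow look-alikes stand where they were.

**Disagreements:** the two cameras differed by 2–4 mm on several points. The top view put some corners of the seated block 3–5 mm off, so for those I relied on the scene view and the force and height readings. The same scene-view check put one known jig corner about 4 mm off. My first try at gripping the knob pushed the tool off line by about 9 mm, so I let go and pushed the knob with one finger instead.

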